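Unload the dead-weight tester and put every weight back in its case

ROBOT

A 6-joint arm with a two-finger parallel gripper is mounted at the origin on a cart in front of the work surface, level with it; the furniture and walls round the work are solid. World frame = base frame: x ahead of the robot, y to its left, z up, the work surface at z = 0. Lengths are in mm, angles in rad, forces in N, time in s.
With the tool pointing down it reaches from about 350 to 1000 mm from the base axis. Payload 7.1 kg.
Tool frame: the origin (TCP) lies midway between the tips of the shut fingers; the grasp point (between the pads) lies manip.grip_point_offset behind it (manip.grip_point_offset is the distance from the TCP to the grasp point, in mm); z points along the fingers, y is the line along which they close (so a half turn about z gives the same grasp; the last joint's range is limited). The gripper opens to 85 mm and grips with 20 to 120 N. Pads are 22 mm wide; open, the fingers measure 114 mm over their backs; the gripper's body (76 mm by 85 mm) begins 54 mm behind the grasp point. The pads swing forward as they close: fully open they stand 13 mm farther back than shut.
Start: joints at [1.324, 0.423, 1.63, -0, 1.089, -0.019], TCP at [141.116, 608.844, 231.319] pointing down, gripper open.
Joint ranges: [-3, 3], [-0.9, 2.11], [0.09, 2.58], [-1.31, 4.45], [0.11, 2.69], [-2.54, 2.54]. Speed limits (rad/s): [2.39, 2.39, 3.01, 3.14, 3.14, 3.14].

INTERFACE

Orientations are given as a unit quaternion [x, y, z, w].
In Python, from bench import manip gives the robot as it stands.
- The arm moves only by the shell command python3 -m inch 'ROWS' [FORCE]. ROWS is JSON, a list of rows, each a list of 7 numbers: the opening, from 0 (shut) to 1 (fully open), then the shift along the tool's x, y, z in mm, then the turn, a rotation vector about the tool's x, y, z in degrees. In form: [[grip, tx, ty, tz, rx, ry, rz], ...]. A call has 1 to 20 rows; each row is the pose to reach, as a shift and turn from the pose commanded when the call began, along the tool's axes at that moment; what a row does not reach only later rows make up. A row lasts 1/10 s, in which the tool goes at most 50 mm and 8.59 degrees, less where a joint would pass 70% of its speed; a pose out of reach is approached as far as the arm can. A call with a gripper value outside its range is refused whole. The fingers move at their own pace and stop on an object; FORCE is the grip in N (left out, the last holds). Time passes only in rows, so rows that repeat a pose let the fingers close. It gives the time, the measured TCP pose, the force, the opening and the grip force at its end, in the units of the state.
- manip.get_state(): the state, without advancing time (a new reading comes with each control period).
- manip.get_image(name): name is "scene" or "top"; returns the picture (384x512x3 uint8, blue, green, red); there is no depth.
- manip.calibration(name): a dict with "intrinsics" (3x3 intrinsics, pixels), "eye" and "orientation" of the camera in the world. Camera axes: x right, y up, looking along -z (the intrinsics and any distortion apply to the point x, -y, -z); pixel columns grow to the right and rows downward; lengths in mm; the calibration is good to about 2 mm. A picture is of the moment at which its call begins. calibration takes no time and is no camera call.
- manip.finish_job(): hands the job in; it is judged then, once.
Trained networks look in the newest picture that a camera, given by its name, has taken for a name from the list of things; names that differ only in an ending like _2 or _b are one class to them, and where a whole thing is asked for, a point or a joint stands for the part that bears it (a point fixed in the world has none). Each returns a list of dicts, best first, with "confidence" (0 to 1); they miss things now and then, are a little off and sometimes report something else, mostly with a low value. They report only what shows in the picture. A call takes as long as a camera call. They do not tell look-alikes from the thing itself.
- manip.trace(camera, label): "region" (384x512 bool, what is visible of it).
- manip.mark_of(camera, label): "xyz" ([x, y, z] in mm, in the coordinates of the camera as it stood for that picture, good to about 4 mm: a listed point, or the origin of a listed thing).
The state is a dict: "clock": time; "joints": joint angles; "qvel": joint speeds; "joint_efforts": joint torques, N m; "ee_pos": TCP position; "orientation": TCP orientation; "ft_force": force on the tool from outside, world axes, zero at the start; "wrist_torque": the same for the moment, N m; "gripper_width": opening from 0.0 (shut) to 1.0 (fully open); "gripper_force": force on a finger pad.
Only numpy, scipy, OpenCV 4.12 (cv2) and the standard library are available. Lean on these libraries where they do the work, as an engineer would, in place of code of your own. Each camera call takes 0.05 s, during which the arm holds its last target. There are 200 camera calls.

TASK

The gauge check is finished: take the four steel weights off the dead-weight tester's piston and put each one back, upright and fully home, in the wooden case whose recess is turned to its size. Lower them in gently rather than dropping them, and let none of them tip over.

Things in the scene. Friction and masses are not known exactly. Their poses are not given: they have to be found in the camera images.
- weight_smallest: Plain round steel weight, 31 mm diameter, 28 mm thick, about 0.16 kg; starts at the top of the stack. Origin: centre of the underside; z: its axis, up. Flat top with a low conical boss (20 mm wide, 3 mm high); a recess underneath (25 mm wide, 4 mm deep) sits loosely over the boss below. Grip it across its smooth cylindrical side; each weight further down is 11 mm wider.
- weight_small: Plain round steel weight, 42 mm diameter, 28 mm thick, about 0.29 kg; starts second from the top. Origin: centre of the underside; z: its axis, up. Flat top with a low conical boss (20 mm wide, 3 mm high); a recess underneath (25 mm wide, 4 mm deep) sits loosely over the boss below. Grip it across its smooth cylindrical side; each weight further down is 11 mm wider.
- weight_large: Plain round steel weight, 53 mm diameter, 28 mm thick, about 0.46 kg; starts third from the top. Origin: centre of the underside; z: its axis, up. Flat top with a low conical boss (20 mm wide, 3 mm high); a recess underneath (25 mm wide, 4 mm deep) sits loosely over the boss below. Grip it across its smooth cylindrical side; each weight further down is 11 mm wider.
- weight_largest: Plain round steel weight, 64 mm diameter, 28 mm thick, about 0.68 kg; starts at the bottom of the stack, straight on the carrier. Origin: centre of the underside; z: its axis, up. Flat top with a low conical boss (20 mm wide, 3 mm high); a recess underneath (25 mm wide, 4 mm deep) sits loosely over the boss below. Grip it across its smooth cylindrical side; each weight further down is 11 mm wider.
- case_smallest: Open wooden case for the 31 mm weight: a square block 61 x 61 x 14 mm, fixed on the worktop, with a round recess 37 mm wide and 8 mm deep (floor 6 mm above the worktop), rim chamfered 5 mm to a 47 mm mouth. A weight fully home stands 20 mm above the rim. Origin: centre of the underside, on the recess axis; z up, x and y along the sides.
- case_small: Open wooden case for the 42 mm weight: a square block 72 x 72 x 14 mm, fixed on the worktop, with a round recess 48 mm wide and 8 mm deep (floor 6 mm above the worktop), rim chamfered 5 mm to a 58 mm mouth. A weight fully home stands 20 mm above the rim. Origin: centre of the underside, on the recess axis; z up, x and y along the sides.
- case_large: Open wooden case for the 53 mm weight: a square block 83 x 83 x 14 mm, fixed on the worktop, with a round recess 59 mm wide and 8 mm deep (floor 6 mm above the worktop), rim chamfered 5 mm to a 69 mm mouth. A weight fully home stands 20 mm above the rim. Origin: centre of the underside, on the recess axis; z up, x and y along the sides.
- case_largest: Open wooden case for the 64 mm weight: a square block 94 x 94 x 14 mm, fixed on the worktop, with a round recess 70 mm wide and 8 mm deep (floor 6 mm above the worktop), rim chamfered 5 mm to a 80 mm mouth. A weight fully home stands 20 mm above the rim. Origin: centre of the underside, on the recess axis; z up, x and y along the sides.
- tester: Dead-weight pressure tester, fixed: grey base 104 x 250 x 42 mm, steel piston unit, upright dial gauge (top 134 mm high) 118 mm from the piston, capstan handle 240 mm from it. Origin: on the worktop under the piston axis; y towards gauge and capstan, z up. The weights are stacked on a freely turning 56 mm carrier with a boss like theirs, its top at 64 mm; the stack reaches 176 mm.
Not all that is in view belongs to the job. What is shaped like the weight_large but black or blue is not meant.

How it is judged:
By the outcome, as a careful person would: the job done as asked, in the order asked, and still so for the second after the job is handed in, with the robot touching nothing.
It also fails if it takes over 99 s, if anything falls off the work surface, if the arm or the gripper's body presses on something with over 40 N, if the wrist force passes 120 N, or if a joint passes its speed limit or range.

## Working session

There is one attempt and no reset: what is moved stays moved. The work goes in short steps, Python scripts to look and compute and a shell command to move; the robot and the scene stay as the last step left them, time stands still between calls to the robot, and variables do not carry over. Pictures are saved under pics/ and viewed, at most 14 in all, crops included, and the job is handed in when it is done.

```bash
ls; mkdir -p pics
cat > h.py <<'E'
import numpy as np, cv2
from bench import manip
from scipy.spatial.transform import Rotation as R
def cal(c):
    k=manip.calibration(c); return np.array(k["intrinsics"]),np.array(k["eye"]),R.from_quat(k["orientation"])
def world(c,p):
    K,e,r=cal(c); return e+r.apply(p)
def project(c,P):
    K,e,r=cal(c); q=r.inv().apply(np.array(P)-e)*[1,-1,-1]; u=K@q.T
    return (u[:2]/u[2]).T
def ray(c,uv,z):
    K,e,r=cal(c); d=r.apply((np.linalg.inv(K)@[uv[0],uv[1],1])*[1,-1,-1]); return e+d*(z-e[2])/d[2]
E
python3 - <<'E'
from h import *
for c in ("scene","top"):
    im=manip.get_image(c); cv2.imwrite(f"pics/{c}0.png",im)
    print(c,manip.calibration(c))
    for l in "weight_smallest weight_small weight_large weight_largest case_smallest case_small case_large case_largest tester".split():
        for m in manip.mark_of(c,l)[:3]: print(l,round(m["confidence"],2),world(c,m["xyz"]).round(0))
print(manip.get_state(), manip.grip_point_offset)
E
```

```text
pics
scene {'intrinsics': array([[402.38596799,   0.        , 259.51449823],
       [  0.        , 402.38596799, 185.10733518],
       [  0.        ,   0.        ,   1.        ]]), 'eye': array([ 151.72842708, -578.95623901,  817.57863127]), 'orientation': array([ 0.37289742, -0.10581409, -0.25043362,  0.88714931])}
weight_smallest 0.51 [616.  23. 150.]
weight_smallest 0.23 [618.  19.   3.]
weight_small 0.51 [617.  20. 123.]
weight_large 0.73 [479.  45.   0.]
weight_large 0.65 [612.  21.  91.]
weight_large 0.5 [ 494. -271.   -0.]
weight_largest 0.57 [616.  15.  65.]
case_smallest 0.56 [426. 148.   1.]
case_small 0.76 [ 493. -271.    1.]
case_large 0.97 [469. 306.   1.]
case_large 0.27 [617.  17.   2.]
case_largest 0.81 [439. -76.  -2.]
tester 0.65 [616.  17.  -0.]
top {'intrinsics': array([[428.13731359,   0.        , 253.98842692],
       [  0.        , 428.13731359, 190.4971416 ],
       [  0.        ,   0.        ,   1.        ]]), 'eye': array([ 325.65299293,   14.85049313, 1333.75259767]), 'orientation': array([-0.07139765,  0.0509589 ,  0.7050562 , -0.70370542])}
weight_smalles
[... 508 characters left out ...]
.32400757e+00,  4.23076972e-01,  1.62992485e+00, -2.14733507e-05,
        1.08858891e+00, -1.89973839e-02]), 'qvel': array([-0.00015458,  0.00069106, -0.00147887,  0.00014324, -0.00051486,
        0.00051213]), 'joint_efforts': array([ 1.08081673e-03, -5.57349730e+01, -2.82151258e+01,  1.14350544e-04,
        7.45835605e-04,  1.01808558e-05]), 'ee_pos': array([141.11418769, 608.83455536, 231.32366678]), 'orientation': array([ 1.13644652e-01,  9.93521461e-01, -3.12223806e-07,  9.55529529e-06]), 'ft_force': array([-0.57315131, -0.62258728, -0.52533429]), 'wrist_torque': array([-0.02166402, -0.0350217 , -0.01269504]), 'gripper_force': 0.0, 'gripper_width': 1.0001213741052686} 18.700000000000003
```

View pics/scene0.png

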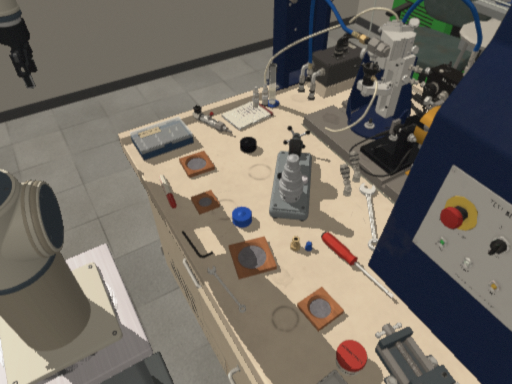

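View pics/top0.png

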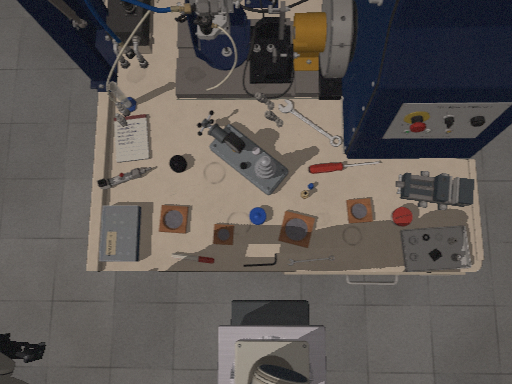

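The top view shows the stack at about (265,168). The cases are at (174,219) large, (223,233) smallest, (297,228) largest and (360,210) small. The look-alikes are blue at (258,215), black at (178,164) and red at (402,216). Next I'll refine the positions by fitting the known shapes to the traces.

```bash
cat > fit.py <<'E'
from h import *
from scipy.optimize import minimize
S=8
def box(s):
    h=s/2; return np.array([[a,b,z] for a in(-h,h) for b in(-h,h) for z in(0,14)],float)
t=np.linspace(0,2*np.pi,48,endpoint=False)
def cyl(d,z0): return np.array([[d/2*np.cos(a),d/2*np.sin(a),z] for a in t for z in(z0,z0+28)])
def render(c,hulls,p):
    im=np.zeros((384*S,512*S),np.uint8); r=R.from_euler('z',p[2])
    for H in hulls:
        uv=project(c,r.apply(H)+[p[0],p[1],0])
        cv2.fillConvexPoly(im,cv2.convexHull(np.round((uv+.5)*S).astype(np.int32)),255)
    return cv2.resize(im,(512,384),interpolation=cv2.INTER_AREA)/255.
def fit(masks,hulls,p0,yaw=True):
    def cost(q):
        p=[q[0],q[1],q[2]/100 if yaw else 0]
        return sum(np.abs(render(c,hulls,p)-m).sum()/m.sum() for c,m in masks.items())
    best=None
    for y0 in ([0,40,80,120] if yaw else [0]):
        x0=[*p0]+([y0] if yaw else [])
        o=minimize(cost,x0,method='Nelder-Mead',options=dict(initial_simplex=np.array([x0]+[np.array(x0)+d*np.eye(len(x0))[i] for i,d in enumerate([6,6,20][:len(x0)])]),maxiter=90))
        if best is None or o.fun<best.fun: best=o
    return best.x.round(1),round(best.fun/len(masks),3)
def near(c,l,P):
    u=project(c,np.array([P]))[0]; out=None;bd=1e9
    for m in manip.trace(c,l):
        r=m["region"]; cen=np.argwhere(r).mean(0)[::-1]; d=np.hypot(*(cen-u))
        if d<bd: bd,out=d,r
    return (out if bd<15 else None)
E
cat > m1.py <<'E'
from fit import *
W=dict(smallest=(31,148),small=(42,120),large=(53,92),largest=(64,64))
C=dict(smallest=(61,424,147),small=(72,493,-270),large=(83,468,305),largest=(94,437,-76))
for n,(s,x,y) in C.items():
    ms={}
    for c in("scene","top"):
        r=near(c,"case_"+n,[x,y,10])
        if r is not None: ms[c]=r.astype(float)
    for k in [[c] for c in ms]+[list(ms)]: print(n,k,[int(ms[c].sum()) for c in k],*fit({c:ms[c] for c in k},[box(s)],(x,y)))
ms={}
for c in("scene","top"):
    u=np.zeros((384,512))
    for n,(d,z) in W.items():
        r=near(c,"weight_"+n,[615,19,z+14])
        print(c,n,None if r is None else int(r.sum()))
        if r is not None: u=np.maximum(u,r)
    ms[c]=u
for k in (["scene"],["top"],["scene","top"]): print("stack",k,*fit({c:ms[c] for c in k},[cyl(*v) for v in W.values()],(615,19),False))
r=near("top","tester",[660,80,40])
if r is not None:
    uv=np.argwhere(r)[:,::-1].astype(np.float32); print(cv2.minAreaRect(uv))
print(manip.get_state()["clock"])
E
python3 m1.py
```

```text
smallest ['scene'] [443] [422.9 149.9 150.7] 0.071
smallest ['top'] [414] [421.2 149.7  -7.8] 0.058
smallest ['scene', 'top'] [443, 414] [422.  149.4  -6.4] 0.071
small ['scene'] [1068] [ 496.1 -272.2    9.6] 0.074
small ['top'] [566] [ 493.8 -270.2    6.8] 0.048
small ['scene', 'top'] [1068, 566] [ 494.4 -270.8    6.6] 0.072
large ['scene'] [613] [470.3 305.4 150.4] 0.048
large ['top'] [752] [469.8 308.5 151.6] 0.044
large ['scene', 'top'] [613, 752] [469.9 307.1 151.2] 0.056
largest ['scene'] [1476] [438.8 -76.4 134.7] 0.052
largest ['top'] [902] [437.7 -75.1 -24.7] 0.063
largest ['scene', 'top'] [1476, 902] [438.  -75.7 134.1] 0.062
scene smallest 162
scene small 159
scene large 212
scene largest 223
top smallest None
top small 32
top large 68
top largest None
stack ['scene'] [615.3  18.4] 0.136
stack ['top'] [603.9  25.3] 3.068
stack ['scene', 'top'] [614.3  17.9] 1.618
((239.06155395507812, 152.4923095703125), (101.38789367675781, 34.73149108886719), 37.87498474121094)
1.85
```

Run:
```python
from fit import *
W=[(31,148),(42,120),(53,92),(64,64)]
tiles=[]
for c in("scene","top"):
    im=cv2.imread(f"pics/{c}0.png"); u=project(c,np.array([[615.3,18.4,120]]))[0].astype(int)
    x0,y0=u[0]-35,u[1]-40; k=5
    cr=cv2.resize(im[y0:y0+80,x0:x0+70],None,fx=k,fy=k,interpolation=cv2.INTER_CUBIC)
    for d,z in W:
        P=cyl(d,z)[1::2]+[615.3,18.4,0]
        uv=((project(c,P)+.5-[x0,y0])*k).astype(np.int32)
        cv2.polylines(cr,[uv],True,(0,0,255),1)
    tiles.append(cr)
cv2.imwrite("pics/stack.png",np.hstack(tiles))
```

```text
(no output)
```

View pics/stack.png

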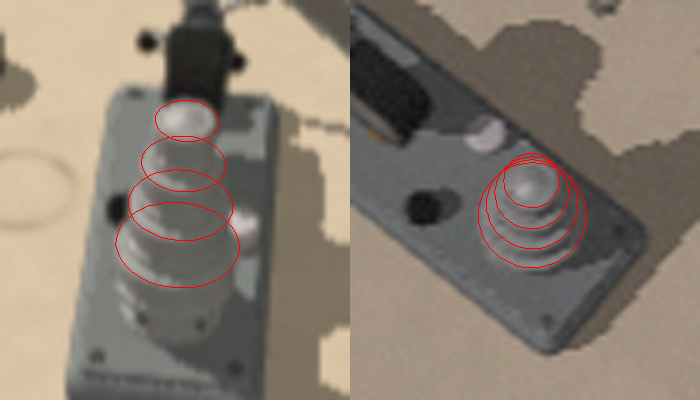

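The overlay fits the stack well in both views. The white post (scene crop 245,225 / top crop 485,132) and the black knob (118,208 / 422,207) could get in the fingers' way, so I'll triangulate both, plus the edges of the gauge.

Run:
```python
from h import *
def orig(c):
    u=project(c,np.array([[615.3,18.4,120]]))[0].astype(int); return u-[35,40]
def tri(a,b):
    A=[];B=[]
    for c,p in(("scene",a),("top",b)):
        uv=np.array(p)/5+orig(c)-.5; K,e,r=cal(c); d=ray(c,uv,0)-e; d/=np.linalg.norm(d)
        M=np.eye(3)-np.outer(d,d); A.append(M);B.append(M@e)
    return np.linalg.solve(sum(A),sum(B))
for n,a,b in(("post",(245,220),(485,132)),("knob",(118,208),(422,207))):
    p=tri(a,b); print(n,p.round(0),(p[:2]-[615.3,18.4]).round(0))
k=lambda p:ray("top",np.array(p)/5+orig("top")-.5,100).round(0)
print("gauge near corners z100",k((430,110)),k((405,145)), "base corner",ray("top",np.array((645,245))/5+orig("top")-.5,42).round(0))
print("home y",k((530,180)))
s=manip.get_state(); print(s["ee_pos"],s["orientation"])
print((R.from_quat(s["orientation"]).inv()*R.from_quat([0,1,0,0])).as_rotvec(degrees=True), (R.from_quat(s["orientation"]).inv()).apply(np.array([615.3,18.4,260])-s["ee_pos"]))
print((R.from_quat(s["orientation"]).inv()*R.from_matrix(np.array([[0,1,0],[1,0,0],[0,0,-1.]]))).as_rotvec(degrees=True))
```

```text
post [ 584. -123.  254.] [ -31. -141.]
knob [543. -91. 255.] [ -72. -109.]
gauge near corners z100 [ 676. -129.  100.] [ 655. -114.  100.] base corner [ 606. -265.   42.]
home y [ 633. -187.  100.]
[141.11759678 608.83966189 231.32082573] [ 1.13639380e-01  9.93522064e-01 -1.80256528e-06  6.18354783e-06]
[-2.07005950e-04  7.10116413e-04 -1.30503056e+01] [-595.26076238 -468.11650525  -28.67059764]
[3.83136610e-04 6.98421477e-04 7.69496944e+01]
```

Run:
```python
from h import *
def orig(c):
    u=project(c,np.array([[615.3,18.4,120]]))[0].astype(int); return u-[35,40]
def tri(a,b):
    A=[];B=[]
    for c,p in(("scene",a),("top",b)):
        uv=np.array(p)/5+orig(c)-.5; K,e,r=cal(c); d=ray(c,uv,0)-e; d/=np.linalg.norm(d)
        M=np.eye(3)-np.outer(d,d); A.append(M);B.append(M@e)
    return np.linalg.solve(sum(A),sum(B))
for n,a,b in(("post",(245,220),(135,132)),("knob",(118,208),(72,207))):
    p=tri(a,b); print(n,p.round(0),(p[:2]-[615.3,18.4]).round(0))
k=lambda p:ray("top",np.array(p)/5+orig("top")-.5,100).round(0)
print("gauge near corners z100",k((80,110)),k((55,145)))
```

```text
post [679.  46.  55.] [64. 28.]
knob [627.  87.  58.] [12. 68.]
gauge near corners z100 [678.  79. 100.] [657.  94. 100.]
```

```bash
python3 -m inch '[[1,-20,-16,-8.7,0,0,3],[1,-50,-40,-8.7,0,0,8],[1,-85,-67,-8.7,0,0,14],[1,-120,-95,-8.7,0,0,20],[1,-155,-122,-8.7,0,0,26],[1,-190,-150,-8.7,0,0,32],[1,-225,-177,-8.7,0,0,38],[1,-260,-205,-8.7,0,0,44],[1,-295,-232,-8.7,0,0,50],[1,-330,-260,-8.7,0,0,56],[1,-365,-287,-8.7,0,0,62],[1,-400,-315,-8.7,0,0,67],[1,-435,-342,-8.7,0,0,72],[1,-470,-370,-8.7,0,0,76.95],[1,-505,-397,-8.7,0,0,76.95],[1,-540,-425,-8.7,0,0,76.95],[1,-570,-448,-8.7,0,0,76.95],[1,-588,-462,-8.7,0,0,76.95],[1,-595.3,-468.1,-8.7,0,0,76.95],[1,-595.3,-468.1,-8.7,0,0,76.95]]' 60
```

```text
clock: 3.85
ee_pos: [615.5, 17.8, 239.8]
orientation: [0.708, 0.707, -0.0, -0.0]
ft_force: [0.8, 0.5, -0.2]
gripper_width: 1.001
gripper_force: 0.0
```

```bash
python3 -m inch '[[1,0,0,20,0,0,0],[1,0,0,45,0,0,0],[1,0,0,65,0,0,0],[1,0,0,76,0,0,0],[1,0,0,79.5,0,0,0],[1,0,0,79.5,0,0,0],[0.5,0,0,79.5,0,0,0],[0.4,0,0,79.5,0,0,0],[0.35,0,0,79.5,0,0,0],[0.3,0,0,79.5,0,0,0],[0.2,0,0,79.5,0,0,0],[0.1,0,0,79.5,0,0,0],[0,0,0,79.5,0,0,0],[0,0,0,79.5,0,0,0],[0,0,0,79.5,0,0,0],[0,0,0,79.5,0,0,0]]' 60
```

```text
clock: 5.45
ee_pos: [615.7, 18.3, 161.4]
orientation: [0.707, 0.707, 0.0, 0.0]
ft_force: [-0.9, -0.4, 6.3]
gripper_width: 0.331
gripper_force: 58.8
```

Run:
```python
from h import *
a=manip.get_image("scene");b=manip.get_image("top")
u=project("scene",np.array([[615,18,140]]))[0].astype(int);v=project("top",np.array([[615,18,140]]))[0].astype(int)
f=lambda i,u:cv2.resize(i[u[1]-45:u[1]+45,u[0]-40:u[0]+40],None,fx=5,fy=5,interpolation=cv2.INTER_CUBIC)
cv2.imwrite("pics/g1.png",np.hstack([f(a,u),f(b,v)]))
s=manip.get_state();print(s["ee_pos"],s["ft_force"],s["wrist_torque"],s["gripper_force"])
```

```text
[615.69603576  18.31044664 161.35835225] [-0.52983728 -0.2115685   5.93243403] [ 0.00262044  0.2586631  -0.02308646] 58.78867149353027
```

View pics/g1.png

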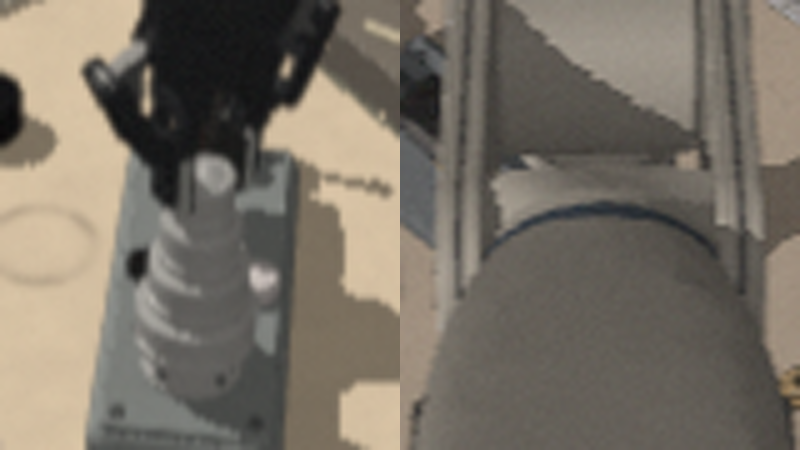

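The fingers sit squarely around the top weight, with tips at mid-height in the scene view. Lifting it and carrying it to case_smallest.

```bash
python3 -m inch '[[0,0,0,-5,0,0,0],[0,0,0,-15,0,0,0],[0,0,0,-30,0,0,0],[0,4,-6,-40,0,0,0],[0,16,-23,-40,0,0,0],[0,33,-48,-40,0,0,0],[0,50,-73,-40,0,0,0],[0,67,-98,-40,0,0,0],[0,84,-123,-30,0,0,0],[0,101,-148,-10,0,0,0],[0,115,-170,15,0,0,0],[0,125,-185,40,0,0,0],[0,131,-193.3,65,0,0,0],[0,131,-193.3,85,0,0,0],[0,131,-193.3,97,0,0,0],[0,131,-193.3,100,0,0,0],[0,131,-193.3,100,0,0,0]]'
cat > look.py <<'E'
import sys
from h import *
x,y,z=map(float,sys.argv[2:5]); w=int(sys.argv[5]) if len(sys.argv)>5 else 40
t=[]
for c in("scene","top"):
    im=manip.get_image(c); u=project(c,np.array([[x,y,z]]))[0].astype(int); k=400//(2*w)
    t.append(cv2.resize(im[u[1]-w:u[1]+w,u[0]-w:u[0]+w],(400,400),interpolation=cv2.INTER_CUBIC))
cv2.imwrite(f"pics/{sys.argv[1]}.png",np.hstack(t))
s=manip.get_state();print(s["clock"],s["ee_pos"].round(1),s["ft_force"].round(1),s["gripper_width"],s["gripper_force"])
E
python3 look.py c1 422 149.4 20
```

```text
clock: 7.25
ee_pos: [422.5, 149.4, 60.8]
orientation: [0.707, 0.707, 0.0, 0.0]
ft_force: [-0.2, 0.6, -0.7]
gripper_width: 0.337
gripper_force: 59.4
7.35 [422.8 149.5  61.3] [-1.5  0.3 -1.6] 0.3342992187930946 59.408862590789795
```

View pics/c1.png

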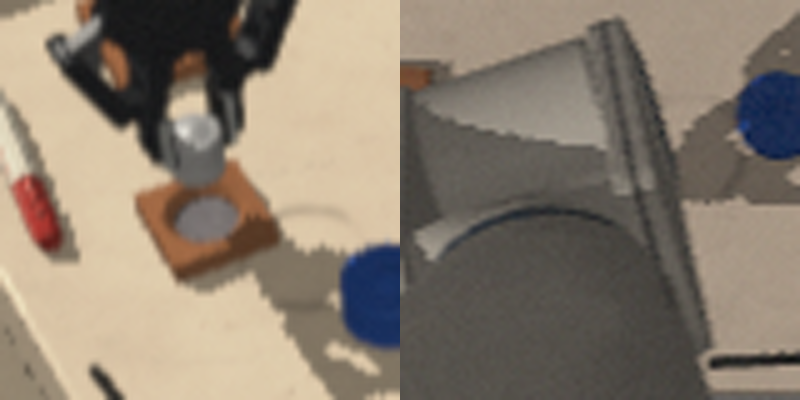

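The weight hangs upright above case_smallest. In the scene crop the recess is at (207,218) and the weight at (197,150). Lowering it gently.

```bash
python3 -m inch '[[0,0,0,10,0,0,0],[0,0,0,20,0,0,0],[0,0,0,27,0,0,0],[0,0,0,31,0,0,0],[0,0,0,34,0,0,0],[0,0,0,37,0,0,0],[0,0,0,39,0,0,0],[0,0,0,41,0,0,0],[0,0,0,42,0,0,0],[0,0,0,42.5,0,0,0],[0,0,0,42.5,0,0,0]]'; python3 look.py c2 422 149.4 20
```

```text
clock: 8.45
ee_pos: [422.2, 149.5, 19.3]
orientation: [0.707, 0.707, 0.0, 0.0]
ft_force: [-3.6, -2.2, 19.8]
gripper_width: 0.331
gripper_force: 61.8
8.55 [422.2 149.5  19.3] [-4.3 -2.1 19.8] 0.33483486983258987 61.745479702949524
```

View pics/c2.png

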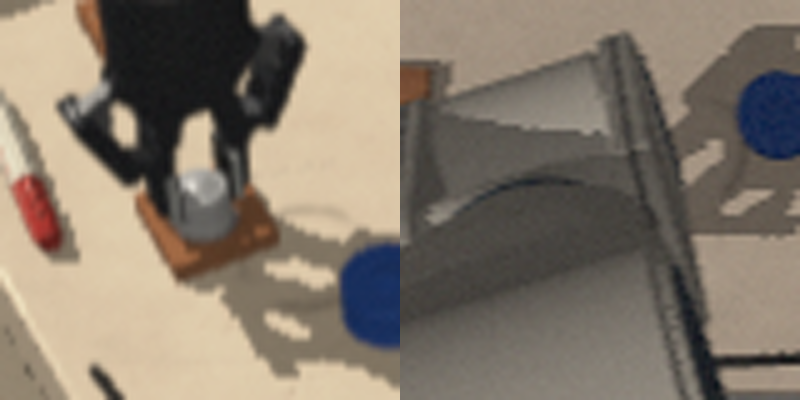

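Seated: the contact height matches a weight fully home (6 mm). Releasing it and going back for weight_small.

```bash
python3 -m inch '[[0,0,0,-0.5,0,0,0],[0.4,0,0,-0.5,0,0,0],[0.5,0,0,-0.5,0,0,0],[0.7,0,0,-0.5,0,0,0],[0.9,0,0,-0.5,0,0,0],[1,0,0,-0.5,0,0,0],[1,0,0,-10,0,0,0],[1,0,0,-35,0,0,0],[1,0,0,-75,0,0,0],[1,-8,12,-115,0,0,0],[1,-25,37,-150,0,0,0],[1,-48,70,-172,0,0,0],[1,-71,105,-172,0,0,0],[1,-94,140,-172,0,0,0],[1,-115,170,-172,0,0,0],[1,-127,187,-172,0,0,0],[1,-131,193.3,-172,0,0,0],[1,-131,193.3,-172,0,0,0]]'
python3 - <<'E'
from fit import *
for c in("scene",):
    manip.get_image(c)
    for l in("weight_smallest","weight_small"):
        for m in manip.mark_of(c,l)[:3]: print(c,l,round(m["confidence"],2),world(c,m["xyz"]).round(1))
    r=near(c,"weight_smallest",[422,149.4,25])
    if r is not None: print(int(r.sum()),*[fit({c:r.astype(float)},[cyl(31,z)],(422,149),False) for z in (6,12)])
E
```

```text
clock: 10.35
ee_pos: [615.3, 18.1, 190.1]
orientation: [0.707, 0.707, -0.0, -0.0]
ft_force: [0.3, 0.6, 0.8]
gripper_width: 0.999
gripper_force: 0.0
scene weight_smallest 0.42 [424.3 152.8   7. ]
scene weight_small 0.8 [616.9  21.7 121.6]
scene weight_small 0.25 [469.6 307.2   2.5]
141 (array([420.7, 151.1]), np.float64(0.146)) (array([418.5, 145. ]), np.float64(0.157))
```

```bash
python3 -m inch '[[1,0,0,15,0,0,0],[1,0,0,35,0,0,0],[1,0,0,50,0,0,0],[1,0,0,57,0,0,0],[1,0,0,58.7,0,0,0],[1,0,0,58.7,0,0,0],[0.6,0,0,58.7,0,0,0],[0.5,0,0,58.7,0,0,0],[0.4,0,0,58.7,0,0,0],[0.3,0,0,58.7,0,0,0],[0,0,0,58.7,0,0,0],[0,0,0,58.7,0,0,0],[0,0,0,58.7,0,0,0],[0,0,0,58.7,0,0,0]]' 60
python3 -m inch '[[0,0,0,-5,0,0,0],[0,0,0,-15,0,0,0],[0,0,0,-30,0,0,0],[0,-9,-4,-40,0,0,0],[0,-27,-11,-40,0,0,0],[0,-52,-22,-40,0,0,0],[0,-80,-33,-40,0,0,0],[0,-110,-46,-40,0,0,0],[0,-140,-58,-40,0,0,0],[0,-170,-71,-35,0,0,0],[0,-200,-83,-20,0,0,0],[0,-230,-96,0,0,0,0],[0,-255,-106,20,0,0,0],[0,-273,-114,40,0,0,0],[0,-285,-119,57,0,0,0],[0,-289.6,-120.6,67,0,0,0],[0,-289.6,-120.6,70,0,0,0],[0,-289.6,-120.6,70,0,0,0]]'
python3 look.py s1 494.4 -270.8 20
```

```text
clock: 11.95
ee_pos: [615.6, 18.4, 132.3]
orientation: [0.707, 0.707, 0.0, 0.0]
ft_force: [-2.7, 0.4, 4.8]
gripper_width: 0.463
gripper_force: 59.9
clock: 13.75
ee_pos: [494.5, -271.1, 61.3]
orientation: [0.707, 0.707, -0.0, -0.0]
ft_force: [0.9, -0.3, -2.8]
gripper_width: 0.467
gripper_force: 60.8
13.85 [ 495.3 -271.    62. ] [-0.2  0.5 -2.8] 0.4671427263884558 60.82098841667175
```

View pics/s1.png

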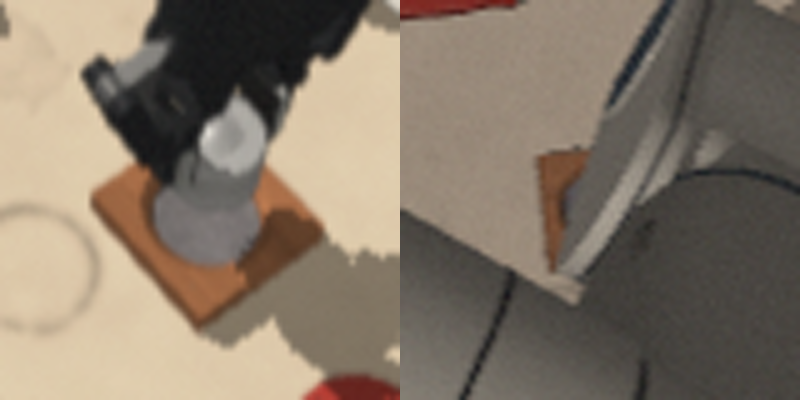

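weight_small is upright above case_small, with its recess at (207,215) in the scene crop. Lowering it.

```bash
python3 -m inch '[[0,0,0,10,0,0,0],[0,0,0,20,0,0,0],[0,0,0,28,0,0,0],[0,0,0,33,0,0,0],[0,0,0,36,0,0,0],[0,0,0,39,0,0,0],[0,0,0,41,0,0,0],[0,0,0,43,0,0,0],[0,0,0,44,0,0,0],[0,0,0,44.3,0,0,0],[0,0,0,44.3,0,0,0]]'
```

```text
clock: 14.95
ee_pos: [494.8, -271.3, 18.4]
orientation: [0.707, 0.707, 0.0, 0.0]
ft_force: [-3.7, 1.2, 12.1]
gripper_width: 0.465
gripper_force: 62.5
```

```bash
python3 -m inch '[[0,0,0,-0.3,0,0,0],[0.5,0,0,-0.3,0,0,0],[0.6,0,0,-0.3,0,0,0],[0.8,0,0,-0.3,0,0,0],[1,0,0,-0.3,0,0,0],[1,0,0,-0.3,0,0,0],[1,0,0,-10,0,0,0],[1,0,0,-35,0,0,0],[1,0,0,-75,0,0,0],[1,20,8,-115,0,0,0],[1,55,23,-148,0,0,0],[1,95,40,-148,0,0,0],[1,135,56,-148,0,0,0],[1,175,73,-148,0,0,0],[1,215,90,-148,0,0,0],[1,250,104,-148,0,0,0],[1,275,115,-148,0,0,0],[1,287,119.6,-148,0,0,0],[1,289.6,120.6,-148,0,0,0],[1,289.6,120.6,-148,0,0,0]]'
python3 look.py s2 494.4 -270.8 20
python3 - <<'E'
from fit import *
c="scene"
for l in("weight_small","weight_large"):
    for m in manip.mark_of(c,l)[:3]: print(c,l,round(m["confidence"],2),world(c,m["xyz"]).round(1))
r=near(c,"weight_small",[494,-271,25])
if r is not None: print(int(r.sum()),*[fit({c:r.astype(float)},[cyl(42,z)],(494,-271),False) for z in (6,12)])
E
```

```text
clock: 16.95
ee_pos: [614.9, 17.9, 165.1]
orientation: [0.707, 0.707, -0.0, -0.0]
ft_force: [0.1, 0.5, 0.2]
gripper_width: 1.002
gripper_force: 0.0
17.05 [614.8  17.2 165.1] [-0.4 -0.4 -0.6] 0.9994834007350859 0.0
scene weight_small 0.75 [ 493.4 -271.     8.3]
scene weight_small 0.17 [439.6 -76.7  -1. ]
scene weight_large 0.91 [480.   42.4   0.6]
scene weight_large 0.63 [646.1 293.2  -0.7]
scene weight_large 0.55 [612.7  21.7  92.6]
351 (array([ 494.7, -270.9]), np.float64(0.148)) (array([ 492.8, -273.4]), np.float64(0.165))
```

View pics/s2.png

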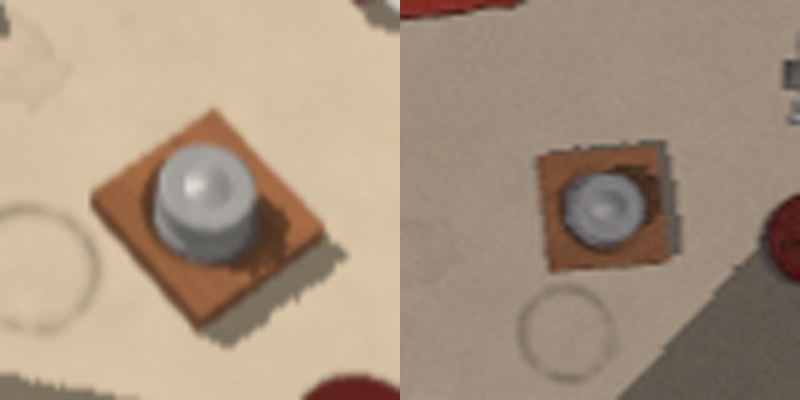

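weight_small sits fully home and centred in both views. Next, weight_large.

```bash
python3 -m inch '[[1,0,0,15,0,0,0],[1,0,0,35,0,0,0],[1,0,0,52,0,0,0],[1,0,0,61,0,0,0],[1,0,0,63.5,0,0,0],[1,0,0,63.5,0,0,0],[0.7,0,0,63.5,0,0,0],[0.6,0,0,63.5,0,0,0],[0.5,0,0,63.5,0,0,0],[0.3,0,0,63.5,0,0,0],[0,0,0,63.5,0,0,0],[0,0,0,63.5,0,0,0],[0,0,0,63.5,0,0,0],[0,0,0,63.5,0,0,0]]' 70
python3 -m inch '[[0,0,0,-5,0,0,0],[0,0,0,-15,0,0,0],[0,0,0,-30,0,0,0],[0,2,-12,-45,0,0,0],[0,10,-30,-50,0,0,0],[0,30,-50,-50,0,0,0],[0,55,-65,-50,0,0,0],[0,83,-78,-50,0,0,0],[0,112,-90,-50,0,0,0],[0,142,-100,-45,0,0,0],[0,172,-110,-35,0,0,0],[0,202,-119,-20,0,0,0],[0,230,-128,0,0,0,0],[0,255,-136,17,0,0,0],[0,275,-142,30,0,0,0],[0,286,-145,38,0,0,0],[0,288,-145.2,40,0,0,0],[0,288,-145.2,40,0,0,0],[0,288,-145.2,40,0,0,0]]'
python3 look.py l1 470 307 20
```

```text
clock: 18.6
ee_pos: [615.7, 18.4, 102.9]
orientation: [0.707, 0.707, 0.0, 0.0]
ft_force: [-1.5, 0.1, 6.1]
gripper_width: 0.592
gripper_force: 71.7
clock: 20.5
ee_pos: [470.8, 305.9, 62.3]
orientation: [0.707, 0.707, 0.0, 0.0]
ft_force: [0.3, -0.4, -3.9]
gripper_width: 0.596
gripper_force: 73.5
20.6 [470.8 305.8  62.3] [ 0.2  0.3 -4.2] 0.5868680387412558 73.50148558616638
```

View pics/l1.png

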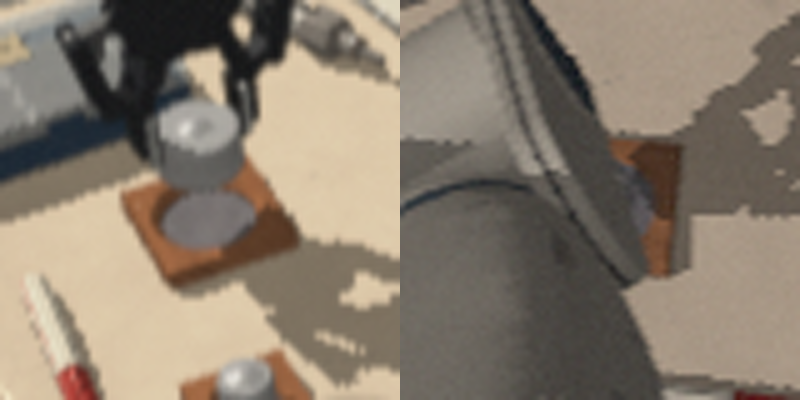

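weight_large hangs upright over its recess at (207,218) in the scene crop, and weight_smallest is standing home below. Lowering it.

```bash
python3 -m inch '[[0,0,0,10,0,0,0],[0,0,0,20,0,0,0],[0,0,0,29,0,0,0],[0,0,0,34,0,0,0],[0,0,0,38,0,0,0],[0,0,0,41,0,0,0],[0,0,0,43,0,0,0],[0,0,0,45,0,0,0],[0,0,0,46,0,0,0],[0,0,0,46.3,0,0,0],[0,0,0,46.3,0,0,0]]'
```

```text
clock: 21.7
ee_pos: [470.3, 306.6, 17.0]
orientation: [0.707, 0.707, 0.0, 0.0]
ft_force: [-4.5, -2.9, 13.3]
gripper_width: 0.587
gripper_force: 75.6
```

```bash
python3 -m inch '[[0,0,0,-0.3,0,0,0],[0.7,0,0,-0.3,0,0,0],[0.8,0,0,-0.3,0,0,0],[0.9,0,0,-0.3,0,0,0],[1,0,0,-0.3,0,0,0],[1,0,0,-0.3,0,0,0],[1,0,0,-10,0,0,0],[1,0,0,-35,0,0,0],[1,0,0,-75,0,0,0],[1,-15,7,-115,0,0,0],[1,-45,20,-134.8,0,0,0],[1,-85,38,-134.8,0,0,0],[1,-125,55,-134.8,0,0,0],[1,-165,72,-134.8,0,0,0],[1,-205,90,-134.8,0,0,0],[1,-240,108,-134.8,0,0,0],[1,-265,125,-134.8,0,0,0],[1,-281,138,-134.8,0,0,0],[1,-288,145.2,-134.8,0,0,0],[1,-288,145.2,-134.8,0,0,0]]'
python3 look.py l2 470 307 20
python3 - <<'E'
from fit import *
c="scene"
for l in("weight_largest","case_largest"):
    for m in manip.mark_of(c,l)[:3]: print(c,l,round(m["confidence"],2),world(c,m["xyz"]).round(1))
r=near(c,"weight_largest",[615,18,78])
if r is not None: print(int(r.sum()),*[fit({c:r.astype(float)},[cyl(64,z)],(615,18),False) for z in (64,)])
E
```

```text
clock: 23.7
ee_pos: [616.0, 18.2, 150.2]
orientation: [0.707, 0.707, 0.0, 0.0]
ft_force: [0.6, 0.0, -0.6]
gripper_width: 1.006
gripper_force: 0.0
23.8 [614.7  19.4 149.8] [0.7 0.4 0.6] 0.9998164639161631 0.0
scene weight_largest 0.83 [612.   13.6  60.8]
scene weight_largest 0.39 [468.9 306.7   5.5]
scene case_largest 0.56 [437.8 -74.1  -2.4]
469 (array([614.7,  18.1]), np.float64(0.108))
```

View pics/l2.png

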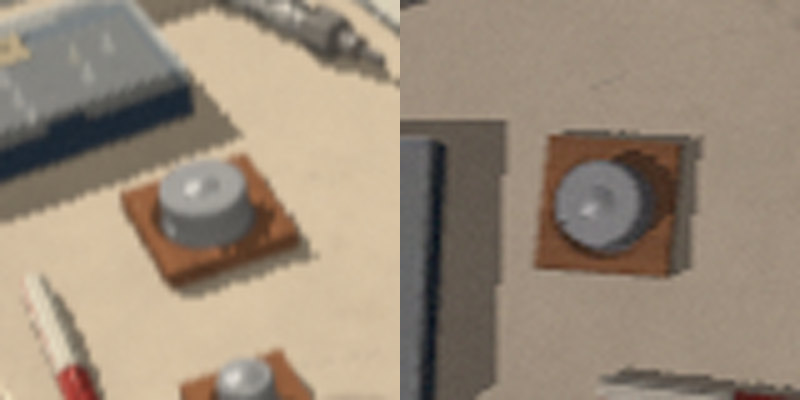

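weight_large is home and upright. Now the largest weight.

```bash
python3 -m inch '[[1,0,0,12,0,0,0],[1,0,0,30,0,0,0],[1,0,0,48,0,0,0],[1,0,0,62,0,0,0],[1,0,0,72,0,0,0],[1,0,0,77,0,0,0],[1,0,0,79,0,0,0],[1,0,0,79,0,0,0],[0.8,0,0,79,0,0,0],[0.7,0,0,79,0,0,0],[0.6,0,0,79,0,0,0],[0.3,0,0,79,0,0,0],[0,0,0,79,0,0,0],[0,0,0,79,0,0,0],[0,0,0,79,0,0,0]]' 80
python3 -m inch '[[0,0,0,-5,0,0,0],[0,0,0,-15,0,0,0],[0,0,0,-30,0,0,0],[0,-3,-6,-45,0,0,0],[0,-11,-21,-50,0,0,0],[0,-22,-41,-50,0,0,0],[0,-34,-63,-50,0,0,0],[0,-46,-86,-50,0,0,0],[0,-58,-109,-45,0,0,0],[0,-70,-131,-35,0,0,0],[0,-81,-151,-22,0,0,0],[0,-89,-167,-8,0,0,0],[0,-94,-176,4,0,0,0],[0,-94.4,-176.8,10,0,0,0],[0,-94.4,-176.8,10,0,0,0],[0,-94.4,-176.8,10,0,0,0]]'
python3 look.py x1 438 -75.7 20
```

```text
clock: 25.45
ee_pos: [615.7, 18.4, 72.5]
orientation: [0.707, 0.707, 0.0, 0.0]
ft_force: [-3.0, 0.7, 8.3]
gripper_width: 0.717
gripper_force: 84.9
clock: 27.05
ee_pos: [440.0, -76.1, 61.9]
orientation: [0.707, 0.707, 0.001, 0.001]
ft_force: [0.3, -0.7, -7.7]
gripper_width: 0.716
gripper_force: 89.0
27.15 [439.9 -75.9  61.8] [-0.7 -0.3 -6.9] 0.7155188237343265 88.96166682243347
```

View pics/x1.png

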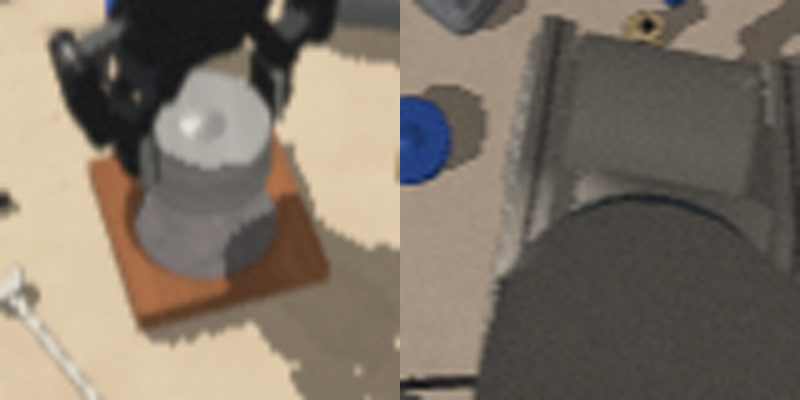

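weight_largest is upright over its recess, which is at (207,235) in the scene crop. Lowering it with a 1 mm correction in x.

```bash
python3 -m inch '[[0,0,-1,10,0,0,0],[0,0,-1,20,0,0,0],[0,0,-1,29,0,0,0],[0,0,-1,35,0,0,0],[0,0,-1,39,0,0,0],[0,0,-1,42,0,0,0],[0,0,-1,45,0,0,0],[0,0,-1,47,0,0,0],[0,0,-1,48,0,0,0],[0,0,-1,48.3,0,0,0],[0,0,-1,48.3,0,0,0]]'
```

```text
clock: 28.25
ee_pos: [437.6, -76.0, 14.5]
orientation: [0.707, 0.707, 0.0, 0.0]
ft_force: [-7.1, 0.9, 22.7]
gripper_width: 0.717
gripper_force: 92.3
```

Home height reached: the TCP reads 14.5, as expected. Releasing and withdrawing straight up.

```bash
python3 -m inch '[[0,0,0,-0.5,0,0,0],[0.75,0,0,-0.5,0,0,0],[0.85,0,0,-0.5,0,0,0],[0.95,0,0,-0.5,0,0,0],[1,0,0,-0.5,0,0,0],[1,0,0,-0.5,0,0,0],[1,0,0,-0.5,0,0,0],[1,0,0,-8,0,0,0],[1,0,0,-25,0,0,0],[1,0,0,-55,0,0,0],[1,0,0,-95,0,0,0],[1,0,0,-140,0,0,0],[1,40,0,-180,0,0,0],[1,80,0,-200,0,0,0],[1,115,0,-200,0,0,0],[1,120,0,-200,0,0,0],[1,120,0,-200,0,0,0]]'
python3 look.py x2 480 10 20 130
```

```text
clock: 29.95
ee_pos: [437.2, 44.8, 213.1]
orientation: [0.706, 0.708, 0.0, 0.0]
ft_force: [0.3, -0.3, 0.7]
gripper_width: 1.002
gripper_force: 0.0
30.05 [437.1  43.5 212.5] [ 0.2  0.2 -0.5] 0.9967311392329358 0.0
```

View pics/x2.png

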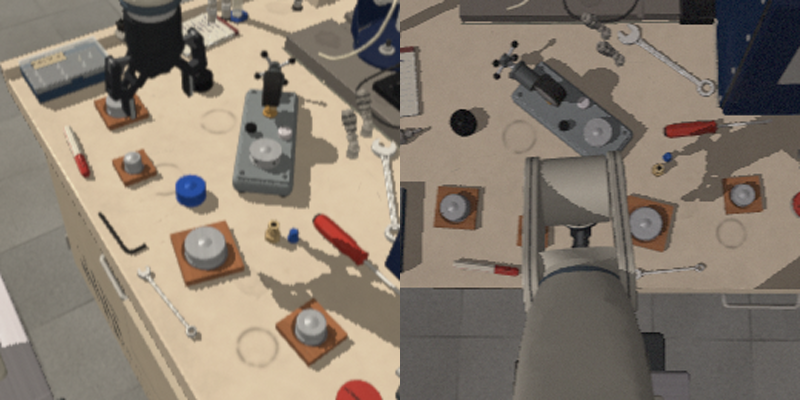

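All four weights stand upright in their own cases: smallest at (133,160), largest at (207,247) and small at (310,325) in the scene view, large at (455,207) in the top view. The carrier is empty and the arm is clear, so I'm handing in.

```bash
python3 -c "
from bench import manip
print(manip.finish_job())"
```

```text
the job is handed in; nothing more can be done
None
```

All four weights are off the piston and standing upright, fully home in their own cases; I handed the job in at about 30 s on the robot's clock, and no verdict was returned.

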